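# Seat a ring mandrel in its drying stand

## Task

The stepped ring mandrel, with a brittle dry clay ring on it, is lying on its low V-rest. Pick it up without touching the ring, lower it into the two open slots of the mandrel stand with its knob end in the wide, blue-marked slot, and press it down between the sprung jaws until both ends have bottomed on the stops and it lies level. Feel for the stops, whose height varies: put no more than about 15 N on them, then let go, and leave the other things on the table where they are.

Things in the scene. Friction and masses are not known exactly. Their poses are not given: they have to be found in the camera images.
- mandrel: Loose wooden ring mandrel, 0.16 kg, 224 mm long. Origin on its axis, midway between the journals; its y axis points to the thick (knob) end; it may be rolled about y. Wood from y -60 to +60 mm in 24 mm steps of diameter 17, 19, 21, 23, 25 mm, thin to thick; grip the centre step (21 mm, y -12 to +12). On the rest its axis is level, 45 mm above the table, knob end roughly to world +y.
- thick_end (a point): On the mandrel's axis, middle of the thick journal (mandrel y = +75 mm). This steel journal is 16 mm in diameter, y 60 to 96 mm; then comes a dark wooden knob 27 mm in diameter, to y 118 mm.
- thin_end (a point): On the mandrel's axis, middle of the thin journal (mandrel y = -75 mm). This steel journal is 10 mm in diameter, y -60 to -100 mm; then a brass cap 15 mm in diameter, to y -106 mm.
- ring: Dry off-white clay ring fixed on the mandrel, 25 mm outer diameter, 6 mm wide, at mandrel y -21 to -27 mm (on the 19 mm step); brittle. Its origin and axes coincide with the mandrel's.
- rest: Low fixed wooden V-rest holding the mandrel at the start: base 74 x 130 x 12 mm, two V-blocks 12 mm thick at y = +48 and -48 mm, V tips up to about 50 mm high. Origin at the centre of the underside; its y axis runs along the lying mandrel.
- stand: Fixed plywood stand: base 78 x 215 x 18 mm; two uprights, 64 mm wide in x, 18 mm thick, 120 mm high, at y = +75 and -75 mm, each with an open-topped slot between two black rubber jaws, sprung in x, from z 60 to 116 mm, flared over the top 15 mm; each gives 3 mm. Origin at the centre of the underside, z up, y from the narrow slot (yellow mark) to the wide slot (blue mark).
- slot_thick (a point): Middle of the mouth of the wide slot (blue mark), at the top of the upright, 120 mm above the table. Jaws 13 mm apart at rest; sliding the thick journal down between them takes about 5.5 N (25 percent more or less), all the way down (a little more at the flare), so the mandrel's weight does not seat it.
- slot_thin (a point): Middle of the mouth of the narrow slot (yellow mark), at the top of the upright, 120 mm above the table. Jaws 7 mm apart at rest; sliding the thin journal down between them takes about 3.5 N (25 percent more or less).
- height_screw: Knurled brass wheel, 30 mm in diameter, on the stand's base; it carries a crossbar with two red rubber-capped stop pins, one in each slot (they give 1 mm at about 7 N each). With both journals on the pins the mandrel is level, its axis 70 to 90 mm above the table: the setting differs each time and is not measured. Origin: fixed, 18 mm above the table; it does not tell the setting.
- beaker: Steel beaker, 60 mm diameter, 60 mm high; bystander. Origin at its underside.
- small_beaker: Steel beaker, 52 mm diameter, 48 mm high; bystander. Origin at its underside.
- slip_jar: Closed small off-white jar with a white cap, 44 mm diameter, 42 mm high; bystander. Origin at its underside.
- brush: Fine round artist's brush with a dark handle, 170 mm long, 10 mm thick, lying flat; bystander. Origin at its underside.
- sanding_pad: Grey sanding pad 70 x 45 x 12 mm; bystander. Origin at its underside.
- brass_brush: Small brass-bristle brush, 130 mm long, 22 mm high; bystander. Origin at its underside.
- rubber_block: Black rubber block 50 x 50 x 20 mm; bystander. Origin at its underside.

How it is judged:
On the way, in this order (a step that is already met when the one before it is completed fails the run):
1. the mandrel is lifted clear of the V-rest (axis more than 80 mm above the table) (z of mandrel in the frame of rest above 0.08 m), for 0.1 s.
2. both journals have entered their slots, between the jaws, knob end in the wide slot (x of thick_end in the frame of stand between -0.006 and 0.006 m and y of thick_end in the frame of stand between 0.066 and 0.084 m and x of thin_end in the frame of stand between -0.006 and 0.006 m and y of thin_end in the frame of stand between -0.084 and -0.066 m and z of each of thick_end, thin_end in the frame of stand below 0.105 m), for 0.1 s.
At the end, for the whole second after the job is handed in: The mandrel lies at rest in both slots of the stand, knob end in the wide slot, each journal within 6 mm of the slot's middle line and within 9 mm along the axis, resting on the stops (contact felt there) and level to 0.012 rad (1.8 mm between the ends), in line with the stand to 0.035 rad (x of thick_end in the frame of stand between -0.006 and 0.006 m and y of thick_end in the frame of stand between 0.066 and 0.084 m and x of thin_end in the frame of stand between -0.006 and 0.006 m and y of thin_end in the frame of stand between -0.084 and -0.066 m and z of mandrel in the frame of stand between 0.0672 and 0.0925 m and angle between the y axis of mandrel and the y axis of stand, either way round below 0.035 rad and angle between mandrel's own y axis and vertical between 1.5588 and 1.5828 rad and contact force between mandrel and height_screw above 0.05 N and linear speed of mandrel below 0.01 m/s); the robot touches nothing.
It fails at once if the mandrel is pressed on the stops with more than 20 N (contact force between mandrel and height_screw above 20 N).
It fails at once if the brittle ring is touched or knocked with more than 1 N (contact force between ring and anything else above 1 N).
It fails at once if a bystander is moved by more than 20 mm (distance of any of beaker, small_beaker, slip_jar, brush, sanding_pad, brass_brush, rubber_block from where it was at the start of the episode above 0.02 m).
It also fails if it takes over 72 s, if anything falls off the work surface, if the arm or the gripper's body presses on something with over 40 N, if the wrist force passes 120 N, or if a joint passes its speed limit or range.

## Robot

A 7-joint arm with a two-finger parallel gripper is mounted at the origin on the work surface. World frame = base frame: x ahead of the robot, y to its left, z up, the work surface at z = 0. Lengths are in m, angles in rad, forces in N, time in s.
With the tool pointing down it reaches from about 0.425 to 0.8 m from the base axis. Payload 8.3 kg.
Tool frame: the origin (TCP) lies on the centre line of the jaws, within the pads' length; the fingertips stand 14 mm ahead of it and the grasp point (between the pads) lies 5 mm behind it; z points along the fingers, y is the line along which they close (so a half turn about z gives the same grasp; the last joint's range is limited). The gripper opens to 85 mm and grips with 20 to 120 N. Pads are 22 mm wide; open, the fingers measure 114 mm over their backs; the gripper's body (76 mm by 85 mm) begins 54 mm behind the grasp point. The pads swing forward as they close: fully open they stand 13 mm farther back than shut.
Start: joints at [-1.412, 0.383, 0.016, 1.37, -0.006, 1.388, -0.046], TCP at [0.137, 0.61, 0.245] pointing down, gripper open.
Joint ranges: [-2.95, 2.95], [-0.25, 2.06], [-1.52, 1.56], [0.18, 2.33], [-1.44, 4.58], [0.02, 2.06], [-3.01, 3.01]. Speed limits (rad/s): [2.39, 2.39, 3.01, 3.01, 3.14, 3.14, 3.14].

## Interface

Orientations are given as a unit quaternion [w, x, y, z].
In Python, from station import move_to, move_straight, move_joints, let_go, clamp, sleep, ik, capture, Unreachable, job_done, read_time_s, read_q, read_joint_vel, read_joint_efforts, read_tool_pos, read_ee_rot, read_contact_force, read_ft_torque, read_grip_width, read_grasp_force gives the robot as it stands. Calls block until the motion is done:
- move_to(position, orientation): joint-space move of the TCP to a pose.
- move_straight(position, orientation=None, velocity=0.15, force_limit=None): straight line of the TCP; orientation=None keeps the orientation; velocity is the mean speed in m/s. With force_limit (N) it stops when the force on the tool has changed by that much, and returns True; else False.
- move_joints(angles): joint-space move.
- let_go() and clamp(force=None): open the fingers fully, or close them until they stop; force is the grip in N (None keeps the last).
- sleep(seconds).
- ik(position, orientation): joint angles nearest the present ones, or None.
- capture(name): name is "side" or "top"; returns a dict with "frame" (384x512x3 uint8, red, green, blue), "range_z" (384x512 float32, m along the optical axis (not along the pixel's ray), 0 where there is no reading), "intrinsics" (3x3 intrinsics, pixels), "extrinsics" (4x4, takes a point from camera to world coordinates). Camera axes: x right, y down, z forward; pixel columns grow to the right and rows downward; lengths in m; the calibration is good to about 2 mm. A picture is of the moment at which its call begins.
A pose or a line that the arm cannot do raises Unreachable and nothing moves.
- job_done(): hands the job in; it is judged then, once.
Readings, each from a call of its own:
- read_time_s(): time.
- read_q(): joint angles.
- read_joint_vel(): joint speeds.
- read_joint_efforts(): joint torques, N m.
- read_tool_pos(): TCP position.
- read_ee_rot(): TCP orientation.
- read_contact_force(): force on the tool from outside, world axes, zero at the start.
- read_ft_torque(): the same for the moment, N m.
- read_grip_width(): opening from 0.0 (shut) to 1.0 (fully open).
- read_grasp_force(): force on a finger pad.
Only numpy, scipy, OpenCV 4.12 (cv2) and the standard library are available. Lean on these libraries where they do the work, as an engineer would, in place of code of your own. Each camera call takes 0.05 s, during which the arm holds its last target. There are 200 camera calls.

## Working session

There is one attempt and no reset: what is moved stays moved. The work goes in short steps, each a Python script; the robot and the scene stay as the last script left them, time stands still between calls to the robot, and variables do not carry over. Pictures are saved under pics/ and viewed, at most 10 in all, crops included, and the job is handed in when it is done.

```bash
mkdir -p pics; cat > h.py <<'E'
import numpy as np, cv2
from station import *
def cloud(c):
    K=c["intrinsics"];T=c["extrinsics"];d=c["range_z"]
    v,u=np.mgrid[:d.shape[0],:d.shape[1]]
    p=np.stack([(u-K[0,2])/K[0,0]*d,(v-K[1,2])/K[1,1]*d,d],-1)
    return p@T[:3,:3].T+T[:3,3]
E
python3 - <<'E'
from h import *
for n in("top","side"):
    c=capture(n); np.savez(f"{n}0.npz",**c); cv2.imwrite(f"pics/{n}0.png",c["frame"][...,::-1])
    print(n,c["intrinsics"].round(1).tolist(),c["extrinsics"].round(3).tolist())
print(read_time_s(),read_ee_rot(),read_tool_pos())
E
```

```text
top [[394.0, 0.0, 251.9], [0.0, 394.0, 185.7], [0.0, 0.0, 1.0]] [[0.007, -0.983, 0.184, 0.364], [-0.999, -0.0, 0.038, -0.022], [-0.037, -0.184, -0.982, 1.038], [0.0, 0.0, 0.0, 1.0]]
side [[456.3, 0.0, 257.0], [0.0, 456.3, 195.8], [0.0, 0.0, 1.0]] [[-0.993, -0.082, 0.089, 0.425], [-0.121, 0.705, -0.699, 0.912], [-0.006, -0.705, -0.709, 1.013], [0.0, 0.0, 0.0, 1.0]]
0.1 [-8.48154422e-05  1.10663745e-01  9.93857506e-01 -8.86250806e-04] [0.13737028 0.60927747 0.2443694 ]
```

View pics/top0.png

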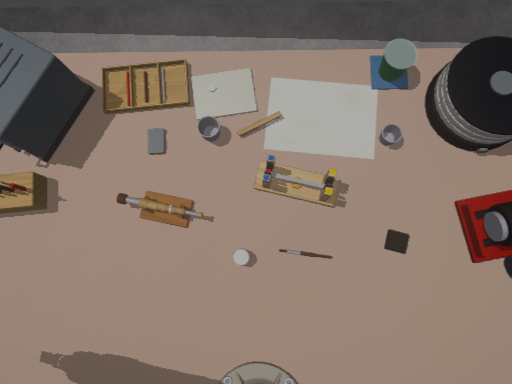

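View pics/side0.png

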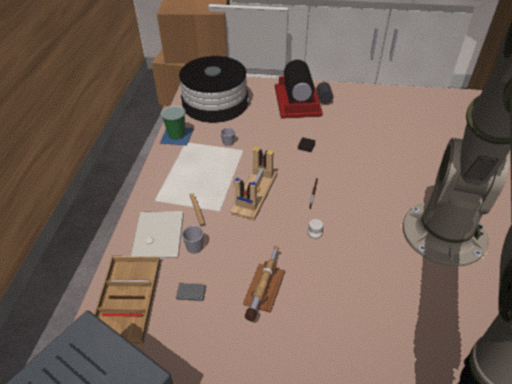

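```bash
cat > m.py <<'E'
from h import *
def axis(P):
    m=P.mean(0); return m,np.linalg.svd(P-m,full_matrices=False)[2][0]
vis=[]
for n in("top","side"):
    c=dict(np.load(f"{n}0.npz"));W=cloud(c);f=c["frame"]
    z=W[...,2]; ok=c["range_z"]>0
    near=ok&(np.hypot(W[...,0]-.49,W[...,1]-.2)<.16)
    Q=W[near&(z>.052)&(z<.075)]
    m,a=axis(Q[:,:2]); a=a*np.sign(a[1]); 
    A=W[near&(z>.03)]; d=A[:,:2]-m; s=d@a; l=d@np.array([-a[1],a[0]])
    s=s[abs(l)<.02]
    print(n,"mandrel n",len(Q),"line pt",m.round(4),"dir",a.round(4),"zmax",Q[:,2].max().round(4),"ext",s.min().round(4),s.max().round(4),"len",np.ptp(s).round(4),"ctr",(m+a*((s.min()+s.max())/2-.006)).round(4))
    S=ok&(np.hypot(W[...,0]-.55,W[...,1]+.11)<.17)
    U=W[S&(z>.110)&(z<.13)]
    print(" tops",len(U),U[:,2].max().round(4))
    r,g,b=[f[...,i].astype(int) for i in range(3)]
    for nm,k in(("blue",(b>r+40)&(b>g+30)),("yel",(r>150)&(g>130)&(b<70)),("red",(r>110)&(g<60)&(b<60))):
        k=k&S&(z>.02); num,_,st,ce=cv2.connectedComponentsWithStats(k.astype(np.uint8),connectivity=8)
        for i in range(1,num):
            if st[i,4]>5: print(" ",nm,st[i].tolist(),np.median(W[_==i],0).round(4))
    cnt=0
    B=W[S&(z>.012)&(z<.024)][:,:2].astype(np.float32)
    print(" base",cv2.minAreaRect(B))
    # other tall objects
    lab=((z>.008)&ok&(W[...,0]>.25)&(W[...,0]<.85)&(abs(W[...,1])<.45)).astype(np.uint8)
    num,L,st,ce=cv2.connectedComponentsWithStats(lab)
    for i in range(1,num):
        if st[i,4]>60: q=W[L==i]; print("  obj",q[:,:2].mean(0).round(3),"zmax",q[:,2].max().round(3),st[i].tolist())
    x0,y0,w,h=(100,140,260,100) if n=="top" else (220,140,80,190)
    cr=f[y0:y0+h,x0:x0+w,::-1]; k=3 if n=="top" else 3
    vis.append(cv2.resize(cr,None,fx=k,fy=k,interpolation=cv2.INTER_CUBIC))
cv2.imwrite("pics/crop_top.png",vis[0]);cv2.imwrite("pics/crop_side.png",vis[1])
E
python3 m.py
```

```text
top mandrel n 406 line pt [0.5002 0.2721] dir [0.1994 0.9799] zmax 0.0622 ext -0.1318 0.0865 len 0.2183 ctr [0.4945 0.2441]
 tops 309 0.1262
  blue [269, 155, 5, 6, 23] [ 0.6052 -0.0321  0.1214]
  blue [264, 175, 5, 5, 24] [ 0.5565 -0.0201  0.1216]
  yel [329, 169, 7, 6, 28] [ 0.5708 -0.1766  0.1217]
  yel [325, 189, 7, 6, 30] [ 0.5227 -0.1657  0.1213]
  red [266, 169, 5, 4, 13] [ 0.582  -0.025   0.0798]
 base ((0.4953518509864807, -0.08187605440616608), (0.2152559757232666, 0.218353733420372), 76.91299438476562)
  obj [ 0.846 -0.357] zmax 0.11 [387, 64, 26, 18, 213]
  obj [0.797 0.324] zmax 0.032 [101, 80, 89, 34, 731]
  obj [0.785 0.109] zmax 0.066 [192, 82, 64, 59, 1703]
  obj [0.726 0.001] zmax 0.027 [237, 111, 44, 25, 265]
  obj [ 0.691 -0.346] zmax 0.053 [379, 123, 23, 22, 291]
  obj [0.681 0.282] zmax 0.02 [148, 128, 17, 26, 403]
  obj [ 0.56  -0.097] zmax 0.126 [253, 154, 86, 53, 2544]
  obj [0.495 0.251] zmax 0.063 [116, 191, 87, 36, 1623]
  obj [ 0.413 -0.349] zmax 0.026 [384, 229, 25, 24, 428]
  obj [0.37  0.042] zmax 0.048 [233, 248, 17, 18, 232]
  obj [ 0.382 -0.108] zma
[... 353 characters left out ...]
, 7] [ 0.5799 -0.0176  0.0795]
 base ((0.5632359385490417, -0.09623142331838608), (0.21812091767787933, 0.07977945357561111), 76.22879791259766)
  obj [ 0.846 -0.354] zmax 0.106 [180, 108, 9, 25, 70]
  obj [ 0.689 -0.342] zmax 0.05 [220, 127, 15, 18, 211]
  obj [ 0.414 -0.346] zmax 0.025 [297, 137, 18, 13, 164]
  obj [ 0.562 -0.086] zmax 0.123 [230, 146, 47, 72, 1798]
  obj [0.725 0.006] zmax 0.026 [189, 193, 15, 32, 159]
  obj [0.371 0.05 ] zmax 0.044 [307, 219, 16, 18, 232]
  obj [0.706 0.132] zmax 0.063 [181, 225, 22, 27, 455]
  obj [0.495 0.262] zmax 0.06 [243, 246, 41, 75, 1390]
  obj [0.799 0.317] zmax 0.029 [115, 253, 45, 89, 734]
  obj [0.682 0.284] zmax 0.016 [176, 283, 29, 17, 374]
```

View pics/crop_top.png

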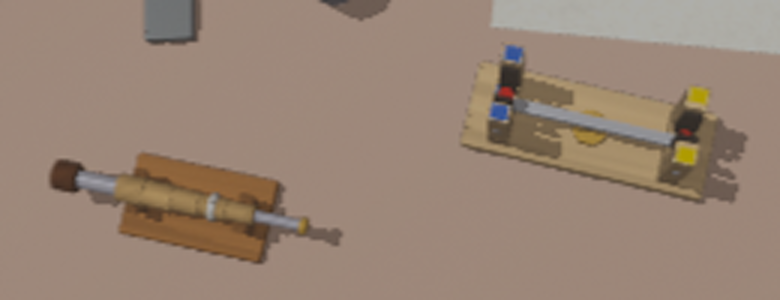

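```bash
cat >> h.py <<'E'
from scipy.spatial.transform import Rotation as Rn
def quat(a,sgn=1):
    "tool down, closing line perpendicular to the horizontal axis direction a"
    p=sgn*np.array([a[1],-a[0],0.])/np.hypot(*a[:2]); z=np.array([0,0,-1.])
    return Rn.from_matrix(np.stack([np.cross(p,z),p,z],1)).as_quat()[[3,0,1,2]]
def ray(c,uv,z):
    K=c["intrinsics"];T=c["extrinsics"]
    d=T[:3,:3]@np.array([(uv[0]-K[0,2])/K[0,0],(uv[1]-K[1,2])/K[1,1],1]);o=T[:3,3]
    return (o+d*(z-o[2])/d[2])[:2]
E
cat > g.py <<'E'
from h import *
C=np.array([.4943,.2444]);a=np.array([.2009,.9796])
for n in("top","side"):
    c=dict(np.load(f"{n}0.npz"));f=c["frame"].astype(int);W=cloud(c)
    d=W[...,:2]-C; k=(np.abs(d@a+.024)<.02)&(np.abs(d@np.array([a[1],-a[0]]))<.014)&(W[...,2]>.045)
    white=k&(f.min(2)>150)&(np.ptp(f,axis=2)<50)
    v,u=np.nonzero(white)
    if len(u): 
        p=ray(c,(u.mean(),v.mean()),.055);d=p-C; print(n,len(u),u.mean(),v.mean(),p.round(4),"along",(d@a).round(4),"across",(d@[a[1],-a[0]]).round(4))
for s in(1,-1):
    q=quat(a,s); j=[ik(np.r_[C,h],q) for h in(.04,.2)]; j.append(ik([.564,-.099,.07],quat([.233,.972],s)))
    print(s,[None if x is None else np.round(x,2).tolist() for x in j])
E
python3 g.py
```

```text
top 4 169.5 208.5 [0.4891 0.2241] along -0.0209 across -0.0011
side 11 267.0 268.90909090909093 [0.4889 0.2256] along -0.0195 across -0.0015
1 [[-0.91, 0.45, 0.49, 1.83, -0.26, 0.92, -0.51], [-0.96, 0.27, 0.54, 1.66, -0.14, 1.25, -0.6], [-0.55, 0.57, 0.89, 1.76, -0.5, 1.06, 0.29]]
-1 [[-0.6, 0.42, 0.1, 1.81, -0.05, 0.91, 2.47], [-0.67, 0.25, 0.19, 1.65, -0.05, 1.24, 2.46], [0.99, 0.84, -1.29, 1.69, 0.84, 1.28, 2.43]]
```

```bash
cat > p.py <<'E'
from h import *
C=np.array([.4943,.2444]);a=np.array([.2009,.9796])
s=np.arange(-.125,.131,.0005)
for n in("top","side"):
    c=dict(np.load(f"{n}0.npz"));f=c["frame"]
    K=c["intrinsics"];T=c["extrinsics"];pr=0
    for off in(-.003,0,.003):
        zz=.045+np.where(s<-.06,.005,.009)   # visible upper surface
        P=np.c_[C+s[:,None]*a+off*np.array([a[1],-a[0]]),zz]
        q=(P-T[:3,3])@T[:3,:3]; uv=q@K.T; uv=(uv[:,:2]/uv[:,2:]).astype(np.float32)
        pr=pr+cv2.remap(f.astype(np.float32),uv[None,:,0],uv[None,:,1],cv2.INTER_LINEAR)[0]/3
    sat=pr[:,0]-pr[:,2]   # red minus blue: wood high, steel low
    for lo,hi in((-.075,-.045),(.045,.08)):
        i=(s>lo)&(s<hi); x=sat[i]; t=(x.max()+x.min())/2; j=np.nonzero(np.diff(np.sign(x-t)))[0]
        print(n,"wood edge",(s[i][j]*1000).round(1),"range",x.min().round(),x.max().round())
    i=(s>-.045)&(s<-.005); x=sat[i]; print(n,"ring",(1000*s[i][x<(x.max()+x.min())/2]).round(1)[[0,-1]])
E
python3 p.py
```

```text
top wood edge [-59.] range -3.0 69.0
top wood edge [63.] range -6.0 71.0
top ring [-25. -18.]
side wood edge [-55.] range 5.0 67.0
side wood edge [63.5] range -1.0 73.0
side ring [-25.  -15.5]
```

```bash
python3 - <<'E'
from h import *
a=np.array([.2009,.9796]); C=np.array([.4943,.2444])+.0015*a-.0005*np.array([a[1],-a[0]]); q=quat(a,1)
let_go(); move_to(np.r_[C,.15],q)
hit=move_straight(np.r_[C,.040],velocity=.08,force_limit=10); print("hit",hit,read_tool_pos())
clamp(80); print("w",read_grip_width(),"f",read_grasp_force(),read_contact_force().round(1))
move_straight(np.r_[C,.24],velocity=.12)
print(read_time_s(),read_tool_pos().round(4),read_grip_width(),read_contact_force().round(2),read_ft_torque().round(3))
for n in("top","side"):
    c=capture(n); np.savez(f"{n}1.npz",**c)
    x,y=(90,120) if n=="top" else (180,170)
    cv2.imwrite(f"pics/{n}1.png",cv2.resize(c["frame"][y:y+150,x:x+200,::-1],None,fx=3,fy=3,interpolation=cv2.INTER_CUBIC))
E
```

```text
hit False [0.49448366 0.246168   0.04055194]
w 0.21997991813156162 f 77.97637939453125 [-0.4 -0.2  2.7]
6.1583 [0.4938 0.2458 0.2392] 0.22196003008893186 [ 0.18 -0.85 -1.91] [-0.079 -0.016 -0.001]
```

View pics/side1.png

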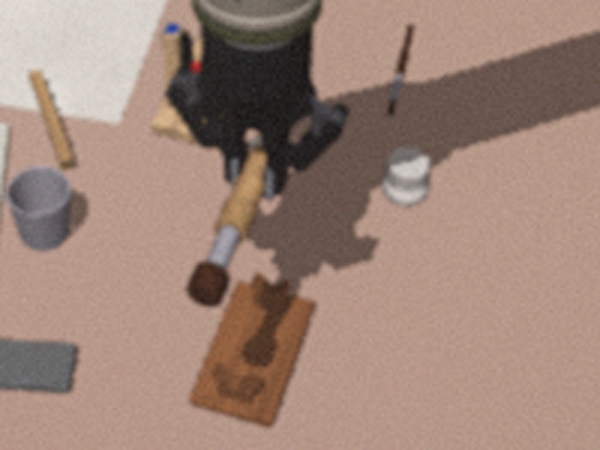

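View pics/top1.png

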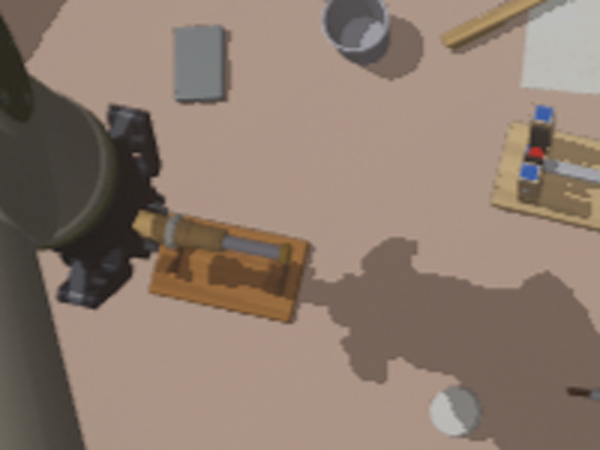

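```bash
cat > e.py <<'E'
from h import *
import sys
def held(tag,tp,a,zr):
    "outline of the parts of the held mandrel beside the gripper, along a from TCP, per view"
    for n in("top","side"):
        c=dict(np.load(f"{n}{tag}.npz"));W=cloud(c);f=c["frame"].astype(int)
        d=W-tp; s=d[...,:2]@a; l=d[...,:2]@np.array([a[1],-a[0]])
        k=(c["range_z"]>0)&(abs(l)<.02)&(abs(d[...,2]-.005)<.03)&(abs(s)<.14)
        for lo,hi in((-.13,-.062),(-.06,-.03),(.03,.058),(.062,.09),(.1,.13)):
            m=k&(s>lo)&(s<hi)
            if m.sum()>8: print(n,(lo,hi),m.sum(),"s",(1e3*np.array([s[m].min(),s[m].max()])).round(1),"lat",(1e3*np.median(l[m])).round(1),"z99",(1e3*np.percentile(W[m][:,2],[50,95])).round(1))
        if (k&(s<-.06)).any(): print("  min s",(1e3*s[k].min()).round(1))
        if (k&(s>.06)).any(): print("  max s",(1e3*s[k].max()).round(1))
        w=k&(f.min(2)>125)&(np.ptp(f,axis=2)<40)&(s<-.005)&(s>-.05)
        if w.any(): print("  white s",(1e3*np.percentile(s[w],[5,50,95])).round(1))
if __name__=="__main__":
    held("1",np.array([.4938,.2458,.2392]),np.array([.2009,.9796]),0)
E
python3 e.py
```

```text
top (-0.13, -0.062) 113 s [-105.   -62.2] lat -0.0 z99 [249.6 252.7]
top (-0.06, -0.03) 125 s [-59.9 -30. ] lat 0.0 z99 [252.2 254.9]
  min s -105.0
side (0.03, 0.058) 115 s [30.3 57.6] lat -2.3 z99 [252.2 255.3]
side (0.062, 0.09) 84 s [62.  89.8] lat -1.4 z99 [248.2 251.1]
side (0.1, 0.13) 161 s [100.2 121.6] lat -1.5 z99 [250.1 255.4]
  max s 121.6
```

```bash
python3 - <<'E'
from h import *
from e import held
a=np.array([.2315,.9728]); S=np.array([.5637,-.098])-.0018*a; q=quat(a,1)
p=read_tool_pos()
move_to(np.r_[S,.22],q); move_straight(np.r_[S,.150],velocity=.1); sleep(.3)
tp=read_tool_pos(); print(read_time_s(),tp.round(4),np.round(S,4),read_contact_force().round(2),read_ft_torque().round(3))
for n in("top","side"):
    c=capture(n); np.savez(f"{n}2.npz",**c)
    x,y=(200,120) if n=="top" else (190,110)
    cv2.imwrite(f"pics/{n}2.png",cv2.resize(c["frame"][y:y+110,x:x+150,::-1],None,fx=4,fy=4,interpolation=cv2.INTER_CUBIC))
    f=c["frame"].astype(int);W=cloud(c);r,g,b=f[...,0],f[...,1],f[...,2]
    S0=np.hypot(W[...,0]-.56,W[...,1]+.1)<.17
    for nm,k in(("blue",(b>r+40)&(b>g+30)),("yel",(r>150)&(g>130)&(b<70))):
        num,L,st,ce=cv2.connectedComponentsWithStats((k&S0&(W[...,2]>.1)).astype(np.uint8),connectivity=8)
        for i in range(1,num):
            if st[i,4]>4: 
                P=ray(c,ce[i],.12); d=P-tp[:2]; print(n,nm,st[i,4],P.round(4),"along",(1e3*d@a).round(1),"across",(1e3*d@[a[1],-a[0]]).round(1))
held("2",tp,a,0)
E
```

```text
8.7333 [ 0.5635 -0.0998  0.1504] [ 0.5633 -0.0998] [ 0.1   0.53 -2.64] [-0.06   0.023 -0.073]
side blue 11 [ 0.5556 -0.0178] along 77.9 across -26.7
top (-0.13, -0.062) 53 s [-104.4  -81.7] lat -1.3 z99 [160.5 163.8]
top (0.062, 0.09) 16 s [84.5 89.8] lat -0.1 z99 [162.2 164.5]
top (0.1, 0.13) 96 s [100.  119.4] lat -2.3 z99 [166.4 170.1]
  min s -104.4
  max s 119.4
side (0.03, 0.058) 59 s [30.7 57.7] lat -3.6 z99 [163.  167.8]
side (0.062, 0.09) 49 s [62.  89.9] lat -1.8 z99 [158.7 163.6]
side (0.1, 0.13) 94 s [100.7 121.2] lat -2.2 z99 [160.1 167. ]
  min s -86.9
  max s 121.2
```

View pics/side2.png

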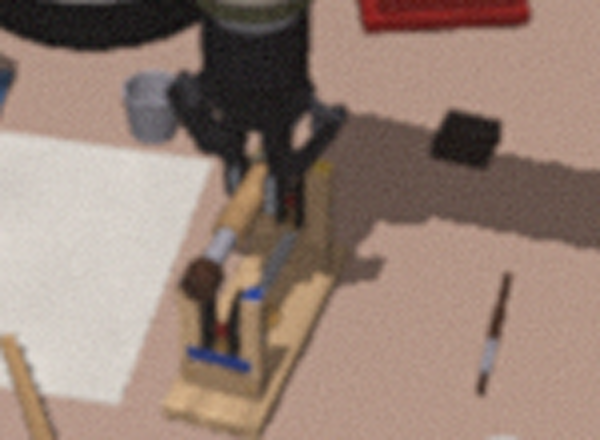

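View pics/top2.png

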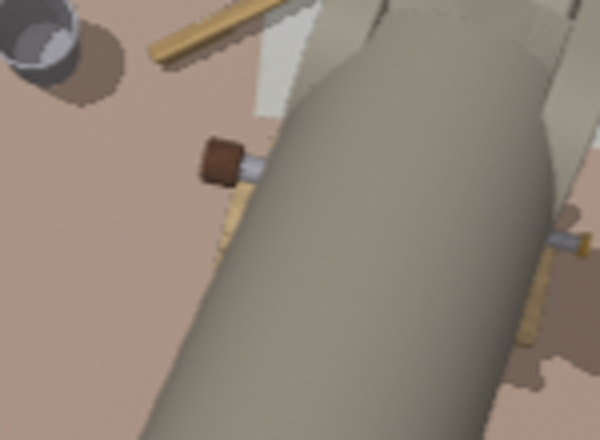

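```bash
cat > d.py <<'E'
from h import *
a=np.array([.2315,.9728]); S=np.array([.5637,-.098])-.0018*a; pc=np.array([a[1],-a[0]])
def st():
    F=read_contact_force();M=read_ft_torque();p=read_tool_pos()
    # z, Fz, across, along, moment about closing line (tilt), moment about z
    return np.array([1e3*p[2],F[2],F[:2]@pc,F[:2]@a,M[:2]@pc,M[2],1e3*(p[:2]-S)@pc])
E
python3 - <<'E'
from d import *
b=st(); print(b.round(2))
for z in np.r_[.128,.122:.0929:-.002]:
    hit=move_straight(np.r_[S,z],velocity=.03,force_limit=20); sleep(.05); s=st(); d=s-b
    print(round(z,4),hit,s[0].round(1),d[1:6].round(2),s[6].round(2))
    if hit or d[1]>18 or abs(d[2])>10: break
print(read_time_s())
E
```

```text
[ 1.5024e+02 -2.2000e+00 -3.3000e-01 -3.3000e-01 -4.0000e-02 -0.0000e+00
  1.0000e-01]
0.128 False 128.2 [-0.34  0.01  1.15 -0.02 -0.04] 0.17
0.122 False 121.9 [-0.19 -0.41  0.35 -0.07 -0.  ] -0.09
0.12 False 120.0 [0.13 1.71 0.3  0.03 0.02] -0.03
0.118 False 117.9 [-0.52  0.31  0.42 -0.04  0.07] -0.05
0.116 False 115.9 [ 0.3   0.44  0.12 -0.05 -0.02] -0.06
0.114 False 113.9 [ 0.55  0.04  0.36 -0.04 -0.01] -0.06
0.112 False 111.9 [-0.09  1.21  0.34 -0.05  0.03] -0.03
0.11 False 109.9 [ 0.45  0.23  0.65 -0.02  0.  ] -0.08
0.108 False 107.9 [ 0.54  0.07 -0.34 -0.03 -0.03] -0.05
0.106 False 105.9 [-0.08 -0.59  0.35 -0.05 -0.05] -0.06
0.104 False 103.9 [0.06 0.44 0.28 0.03 0.1 ] -0.17
0.102 False 101.7 [ 1.27 -3.27  1.14  0.06  0.1 ] -0.44
0.1 False 100.0 [ 3.04 -3.61 -0.13  0.11  0.05] -0.11
0.098 False 98.2 [ 5.58 -2.47 -0.44  0.04  0.03] 0.3
0.096 False 96.4 [ 6.56 -0.25  0.5   0.08  0.07] 0.52
0.094 False 94.2 [ 6.6  -0.43  0.58  0.1   0.05] 0.35
14.3667
```

```bash
cat >> d.py <<'E'
def avg(n=6):
    r=[]
    for _ in range(n): r.append(st()); sleep(.015)
    return np.mean(r,0)
b=np.array([0,-2.3,-.3,.1,-.06,0,0])
def down(zs,rise=6.,cap=20.):
    hist=[]
    for z in zs:
        hit=move_straight(np.r_[S,z],velocity=.02,force_limit=12); s=avg(); d=s-b
        base=np.median(hist[-8:]) if len(hist)>3 else 8.
        print(round(z,4),hit,s[0].round(2),d[1:6].round(2),s[6].round(2),"base",round(base,1))
        if hit or d[1]-base>rise or d[1]>cap: print("STOP");break
        if d[1]-base<2.5: hist.append(d[1])
    print(read_time_s())
E
python3 - <<'E'
from d import *
down(np.r_[.093:.0889:-.001,.0886:.0775:-.0004])
E
```

```text
0.093 False 93.19 [ 7.42 -1.21 -0.25  0.12  0.03] 0.27 base 8.0
0.092 False 92.08 [ 7.15 -0.9   0.19  0.11  0.03] 0.14 base 8.0
0.091 False 91.03 [ 6.55 -0.86 -0.11  0.12  0.03] 0.06 base 8.0
0.09 False 89.99 [ 6.92 -0.94 -0.57  0.12  0.02] 0.02 base 8.0
0.089 False 88.98 [ 6.42 -0.41 -0.08  0.15  0.03] -0.0 base 7.0
0.0886 False 88.66 [ 7.18 -1.41 -0.49  0.14  0.04] 0.05 base 6.9
0.0882 False 88.25 [ 7.21 -0.67 -0.14  0.17  0.05] 0.03 base 7.0
0.0878 False 87.82 [ 7.18 -0.77 -0.12  0.13  0.04] 0.02 base 7.1
0.0874 False 87.39 [ 6.89 -0.61 -0.12  0.14  0.03] 0.01 base 7.2
0.087 False 87.0 [ 7.16 -0.74 -0.22  0.14  0.02] 0.0 base 7.0
0.0866 False 86.59 [ 7.27 -1.02 -0.18  0.15  0.05] -0.0 base 7.0
0.0862 False 86.2 [ 7.5  -0.78  0.16  0.15  0.04] 0.0 base 7.2
0.0858 False 85.8 [ 7.22 -0.61 -0.06  0.14  0.03] 0.0 base 7.2
0.0854 False 85.4 [ 7.44 -0.79 -0.21  0.13  0.03] 0.0 base 7.2
0.085 False 84.99 [ 7.03 -0.36 -0.55  0.13  0.03] -0.01 base 7.2
0.0846 False 84.59 [ 6.92 -0.83 -0.41  0.15  0.05] -0.0 base 7.2
0.0842 False 84.2 [ 7.44 -0.53  0.04  0.12  0.03] -0.0 base 7.2
0.0838 False 83.79 [ 7.02 -0.59 -0.46  0.14  0.04] -0.01 base 7.2
0.0834 False 83.4 [ 7.17 -0.99 -0.29  0.14  0.03] 0.0 base 7.2
0.083 False 83.03 [ 7.52 -0.58  0.15  0.09  0.05] 0.05 base 7.2
0.0826 False 82.69 [ 7.7  -0.46 -0.27  0.11  0.06] 0.09 base 7.2
0.0822 False 82.45 [ 9.15 -1.38 -0.09  0.1   0.02] 0.11 base 7.3
0.0818 False 82.25 [ 1.149e+01 -2.190e+00 -5.000e-02  8.000e-02  1.000e-02] 0.14 base 7.3
0.0814 False 82.06 [13.07 -3.12 -0.07  0.11  0.04] 0.18 base 7.3
0.081 False 81.87 [15.78 -4.03 -0.07  0.13  0.04] 0.19 base 7.3
STOP
23.1167
```

```bash
python3 - <<'E'
from d import *
let_go(); sleep(.2); print(st().round(2))
p=read_tool_pos(); print(move_straight(np.r_[p[:2],.25],velocity=.1,force_limit=15)); 
p=read_tool_pos(); move_to([.42,.25,.3],read_ee_rot()); print(read_time_s(),read_contact_force().round(2))
for n in("top","side"):
    c=capture(n); np.savez(f"{n}3.npz",**c)
    x,y=(200,120) if n=="top" else (190,110)
    cv2.imwrite(f"pics/{n}3.png",cv2.resize(c["frame"][y:y+110,x:x+150,::-1],None,fx=4,fy=4,interpolation=cv2.INTER_CUBIC))
    W=cloud(c);d=W[...,:2]-np.array([.5637,-.098]);s=d@a;l=d@pc
    k=(abs(l)<.007)&(abs(s)<.13)&(W[...,2]>.07)&(W[...,2]<.115)
    print(n,"ext",(1e3*np.array([s[k].min(),s[k].max()])).round(1))
    for lo,hi,r in((-.097,-.087,5),(-.057,-.04,8.5),(-.01,.01,10.5),(.04,.056,12.5),(.086,.094,8),(.1,.114,13.5)):
        m=k&(s>lo)&(s<hi)
        if m.sum()>3: print((lo,hi),m.sum(),"lat",(1e3*np.median(l[m])).round(1),"axis z",(1e3*np.percentile(W[m][:,2],90)-r).round(1))
E
```

```text
[ 8.101e+01  5.100e-01  2.200e-01  2.100e-01  1.000e-02 -1.000e-02
  0.000e+00]
False
27.2417 [ 0.41 -0.14 -0.3 ]
top ext [-106.2  117.4]
(-0.097, -0.087) 17 lat -0.5 axis z 89.8
(-0.057, -0.04) 41 lat -0.7 axis z 88.7
(-0.01, 0.01) 47 lat -0.1 axis z 89.6
(0.04, 0.056) 36 lat -0.2 axis z 88.7
(0.086, 0.094) 22 lat -1.4 axis z 89.2
(0.1, 0.114) 33 lat -0.8 axis z 89.0
side ext [-105.8  120.5]
(-0.057, -0.04) 17 lat -1.0 axis z 85.3
(-0.01, 0.01) 22 lat -1.7 axis z 86.3
(0.04, 0.056) 15 lat 0.1 axis z 87.3
(0.086, 0.094) 5 lat -1.2 axis z 86.4
(0.1, 0.114) 20 lat 0.7 axis z 86.1
```

View pics/top3.png

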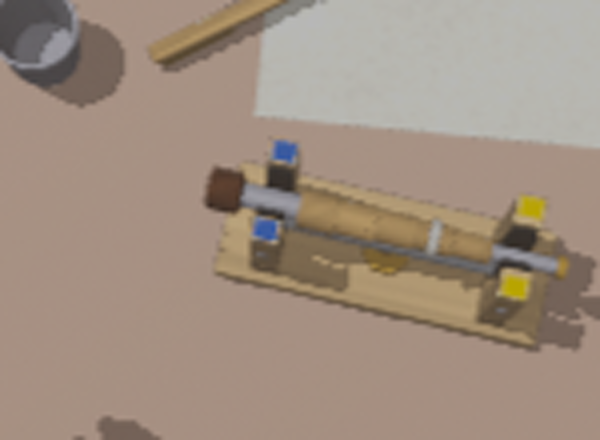

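View pics/side3.png

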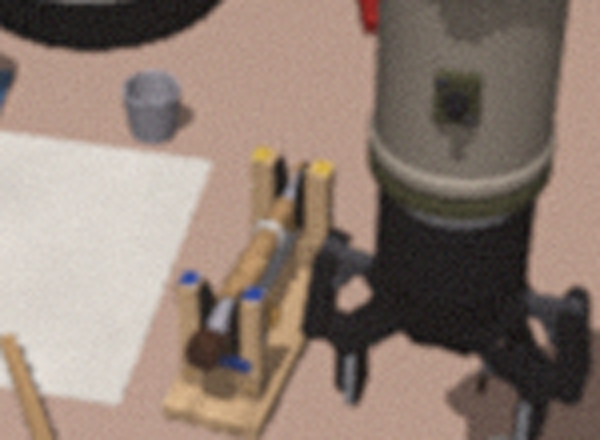

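```bash
python3 -c "
from station import *
print(job_done())"
```

```text
the job is handed in; nothing more can be done
None
```

The mandrel is seated in both slots with its knob end in the blue-marked slot. It was pressed onto the stops with about 8.5 N, both ends loaded about equally, and looks level within about 1 mm of camera noise; it was then released and the job handed in at about 27 s (no verdict was returned).

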